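Lay out the model village

ROBOT

A 6-joint arm with a two-finger parallel gripper is mounted at the origin on the work surface. World frame = base frame: x ahead of the robot, y to its left, z up, the work surface at z = 0. Lengths are in mm, angles in rad, forces in N, time in s.
With the tool pointing down it reaches from about 350 to 875 mm from the base axis. Payload 15.5 kg.
Tool frame: the origin (TCP) lies at the centre of the arm's flange, where the gripper is bolted on; the fingertips stand 173 mm ahead of it and the grasp point (between the pads) lies 155 mm ahead of it (ctrl.tip_extent is the distance from the TCP to the fingertips, in mm); z points along the fingers, y is the line along which they close (so a half turn about z gives the same grasp; the last joint's range is limited). The gripper opens to 85 mm and grips with 20 to 120 N. Pads are 22 mm wide; open, the fingers measure 114 mm over their backs; the gripper's body (76 mm by 85 mm) begins 54 mm behind the grasp point. The pads swing forward as they close: fully open they stand 13 mm farther back than shut.
Start: joints at [-1.365, 0.494, 1.345, -0, 1.302, -0.096], TCP at [185.179, -596.94, 404.677] pointing down, gripper open.
Joint ranges: [-2.91, 2.91], [-0.82, 2.16], [0.22, 2.67], [-1.22, 4.37], [0.12, 2.79], [-3.08, 3.08]. Speed limits (rad/s): [1.89, 1.89, 2.57, 3.01, 3.01, 3.01].

INTERFACE

Orientations are given as a unit quaternion [w, x, y, z].
In Python, from workcell import ctrl, claw, kin, vision, job, current_time_s, current_joint_positions, current_dq, current_joint_efforts, current_position, current_tool_rot, current_wrist_force, current_wrist_torque, current_width, current_grasp_force gives the robot as it stands. The module is installed in compiled form; this text tells all that it offers. Calls block until the motion is done:
- ctrl.move_ptp(position, orientation): joint-space move of the TCP to a pose.
- ctrl.move_straight(position, rot=None, vel=150): straight line of the TCP; rot=None keeps the orientation; vel is the mean speed in mm/s.
- ctrl.move_joints(angles): joint-space move.
- claw.let_go() and claw.grasp(force=None): open the fingers fully, or close them until they stop; force is the grip in N (None keeps the last).
- ctrl.sleep(seconds).
- kin.solve_ik(position, orientation): joint angles nearest the present ones, or None.
- vision.read_camera(name): name is "side" or "top"; returns the picture (420x560x3 uint8, red, green, blue); there is no depth.
- vision.get_calibration(name): a dict with "fx", "fy", "cx", "cy" (pixels), "xyz" and "attitude" of the camera in the world. Camera axes: x right, y down, z forward; pixel columns grow to the right and rows downward; lengths in mm; the calibration is good to about 2 mm. A picture is of the moment at which its call begins. get_calibration takes no time and is no camera call.
A pose or a line that the arm cannot do raises ctrl.PlanningError and nothing moves.
- job.hand_in(): hands the job in; it is judged then, once.
Readings, each from a call of its own:
- current_time_s(): time.
- current_joint_positions(): joint angles.
- current_dq(): joint speeds.
- current_joint_efforts(): joint torques, N m.
- current_position(): TCP position.
- current_tool_rot(): TCP orientation.
- current_wrist_force(): force on the tool from outside, world axes, zero at the start.
- current_wrist_torque(): the same for the moment, N m.
- current_width(): opening from 0.0 (shut) to 1.0 (fully open).
- current_grasp_force(): force on a finger pad.
Only numpy, scipy, OpenCV 4.12 (cv2) and the standard library are available. Lean on these libraries where they do the work, as an engineer would, in place of code of your own. Each camera call takes 0.05 s, during which the arm holds its last target. There are 200 camera calls.

TASK

Lay out the model village on its board, one piece to a paved square and each centred on its square: the well on the square between the chapel and the farmhouse, the pillar on the square directly in front of the chapel's door, and the round tower on the square directly behind the farmhouse (the side away from its door), with the tower's conical roof centred on top of it. Everything must stand upright and be let go; leave the glue bottle, the jar and the brush pot where they stand.

Things in the scene. Friction and masses are not known exactly. Their poses are not given: they have to be found in the camera images.
- board: Fixed wooden village board, 280 x 280 mm, 6 mm thick, with a 3 x 3 grid of nine identical grey paved squares, 60 mm each (flush with the top), 90 mm apart centre to centre along the board's x and y. Origin: centre of its underside, under the middle square. x runs to the back of the village (roughly away from the robot), y to its left, z up.
- chapel: White plaster chapel glued on the middle square of the board's left or right column. 50 mm deep (x), 40 wide (y), 67 high; red roof, ridge front to back, bell gable above the door. Origin: centre of its underside, on the board's top (6 mm above the table). Door looks to its -x (towards the robot); axes parallel to the board's. The square before its door is centred 90 mm to its -x.
- farmhouse: Low white plaster farmhouse glued on the middle square of the other outer column. 40 mm deep (x), 56 wide (y), 44 high, 57 at its chimney; red roof, ridge sideways. Origin: centre of its underside, on the board's top (6 mm above the table). Door and two windows look to its -x (towards the robot); axes parallel to the board's. The square behind it is centred 90 mm to its +x.
- well: Loose model well, 80 g: a grey round stone ring of 46 mm outer diameter and 24 mm high, with two wooden posts on the rim that carry a little pitched roof (30 mm by 34 mm, top at 55 mm, within the ring's outline). It can be gripped round the ring. Origin: centre of its underside; z up.
- pillar: Loose white plaster village pillar, 60 g: stepped square foot 36 mm wide and 6 mm high, then 26 mm wide up to 12 mm, square shaft 14 mm wide (sides along its x and y) from 12 to 60 mm, ball of 18 mm diameter on top (75 mm overall). Origin: centre of its underside; z up along the shaft.
- tower: Loose round plaster tower, 120 g: a plain upright cylinder of 48 mm diameter, 50 mm high, flat on top. Origin: centre of its underside; z up.
- roof: Loose red conical roof for the tower, 60 g, standing on the table: round eaves of 58 mm diameter with an upright rim 12 mm high, a cone above it up to 30 mm, and an upright round finial of 16 mm diameter from 30 to 44 mm. Flat underside. Origin: centre of its underside; z up.
- glue: Bystander: loose yellow glue bottle, 52 mm diameter, 140 mm high. Origin: centre of its underside. To be left alone.
- jar: Bystander: loose grey paint jar with a black lid, 56 mm diameter, 55 mm high. Origin: centre of its underside. To be left alone.
- brushpot: Bystander: loose dark brush pot, 76 mm diameter, 90 mm high, with brushes up to 195 mm high. Origin: centre of its underside. To be left alone.
Things that resemble listed ones, but are neither listed nor needed, are in the scene too. Leave any green look-alike of the tower alone. What is shaped like the roof but blue is not meant.

How it is judged:
By the outcome, as a careful person would: the job done as asked, in the order asked, and still so for the second after the job is handed in, with the robot touching nothing.
It also fails if it takes over 110 s, if anything falls off the work surface, if the arm or the gripper's body presses on something with over 40 N, if the wrist force passes 120 N, or if a joint passes its speed limit or range.

## Working session

There is one attempt and no reset: what is moved stays moved. The work goes in short steps, each a Python script; the robot and the scene stay as the last script left them, time stands still between calls to the robot, and variables do not carry over. Pictures are saved under pics/ and viewed, at most 14 in all, crops included, and the job is handed in when it is done.

```bash
mkdir -p pics
python3 - <<'E'
from workcell import *
import cv2, numpy as np
for n in ("side","top"):
    im=vision.read_camera(n); cv2.imwrite(f"pics/{n}0.png",im[:,:,::-1])
    print(n,vision.get_calibration(n))
print(current_time_s(), current_tool_rot(), current_width())
E
```

```text
side {'fx': 414.8088584045562, 'fy': 414.8088584045562, 'cx': 274.47997416180783, 'cy': 206.17510761752084, 'xyz': array([ 406.20141367, -710.6854644 ,  639.21383967]), 'attitude': array([-0.39836432,  0.90700123, -0.12884655,  0.04531224])}
top {'fx': 513.5945141345575, 'fy': 513.5945141345575, 'cx': 289.76966344041267, 'cy': 209.60780782717393, 'xyz': array([ 467.22392997,  -80.82537675, 1163.19805217]), 'attitude': array([-0.03383285,  0.71115634, -0.70154029,  0.03087418])}
0.1 [-5.32781357e-04  9.88710965e-01  1.49834381e-01 -4.48955245e-05] 1.000932661235125
```

View pics/top0.png

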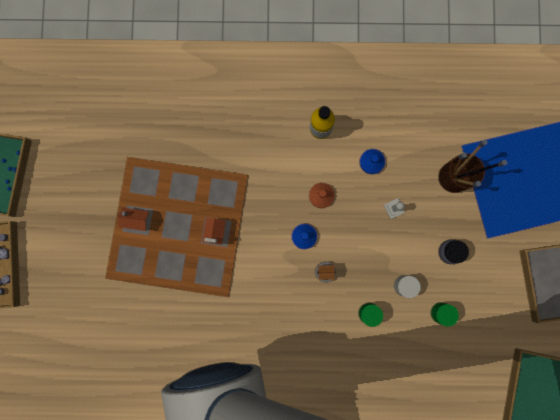

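View pics/side0.png

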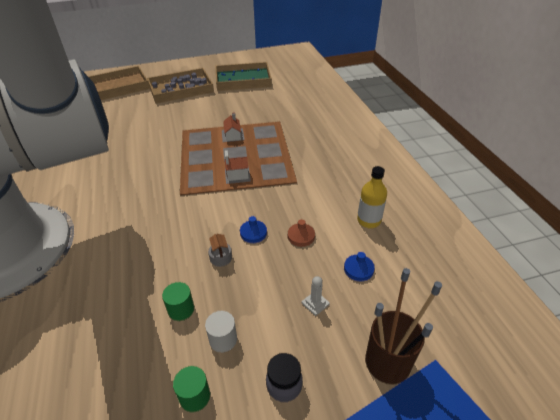

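The left and right buildings need telling apart, and I'll check the objects in a magnified crop.

Run:
```python
import cv2, numpy as np
t=cv2.imread("pics/top0.png"); s=cv2.imread("pics/side0.png")
R=lambda a,w,h:cv2.resize(a,(w,h),interpolation=cv2.INTER_CUBIC)
a=R(t[150:300,100:250],400,400); b=R(s[110:200,170:305],400,267)
c=R(t[140:330,290:480],400,400)
A=np.zeros((600,800,3),np.uint8)
A[:400,:400]=a; A[:400,400:]=c
A[400:,:300]=R(b,300,200); A[400:,300:550]=R(s[290:410,160:310],250,200); A[400:,550:800]=R(s[200:320,190:340],250,200)
cv2.imwrite("pics/crop1.png",A)
```

```text
(no output)
```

View pics/crop1.png

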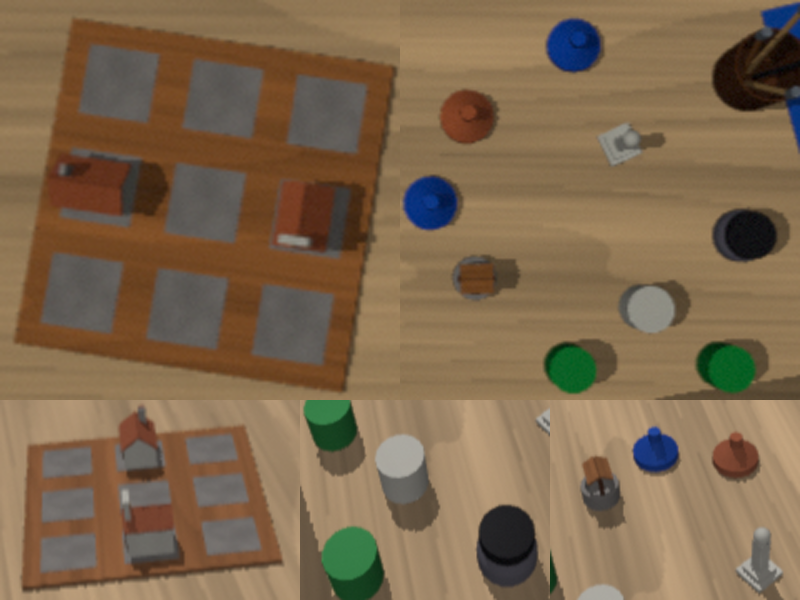

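Choice of things: 
- **Chapel and farmhouse:** the chapel is on the right, top (217,231), with its white gable in front. The farmhouse is on the left (137,219), with a chimney and a sideways ridge. The targets are therefore the centre square (177,226), front-right (210,271) and back-left (145,181).
- **Tower:** the white one (408,286). The green ones (372,314) and (445,314) and the black-lidded jar (455,251) are not it.
- **Roof:** the red one (321,195). The blue ones (304,236) and (372,161) are not it.
- **Well:** (327,271).
- **Pillar:** (396,208).

The close crop agrees with all of these.

```bash
cat > h.py <<'E'
from workcell import *
import cv2, numpy as np
from scipy.spatial.transform import Rotation as Ro
from scipy.optimize import least_squares
def cal(n):
    c=vision.get_calibration(n); q=c["attitude"]
    return c, Ro.from_quat([q[1],q[2],q[3],q[0]]).as_matrix()
def ray(n,px):
    c,R=cal(n); px=np.atleast_2d(px).astype(float)
    d=np.c_[(px[:,0]-c["cx"])/c["fx"],(px[:,1]-c["cy"])/c["fy"],np.ones(len(px))]@R.T
    return c["xyz"],d
def plane(n,px,z):
    o,d=ray(n,px); return (o+d*((z-o[2])/d[:,2])[:,None])[:,:2]
def proj(n,P):
    c,R=cal(n); p=(np.atleast_2d(P)-c["xyz"])@R
    return np.c_[c["fx"]*p[:,0]/p[:,2]+c["cx"],c["fy"]*p[:,1]/p[:,2]+c["cy"]]
def blob(mask,near=None,roi=None):
    """contour of largest / nearest blob"""
    m=mask.astype(np.uint8)
    if roi: k=np.zeros_like(m); k[roi[1]:roi[3],roi[0]:roi[2]]=1; m=m*k
    cs,_=cv2.findContours(m,cv2.RETR_EXTERNAL,cv2.CHAIN_APPROX_NONE)
    return max(cs,key=cv2.contourArea)
def cen(c): m=cv2.moments(c); return np.array([m["m10"],m["m01"]])/m["m00"]
def board(im):
    """grid of the grey squares seen from the top: (centre, yaw)"""
    hsv=cv2.cvtColor(im,cv2.COLOR_RGB2HSV); m=np.zeros(hsv.shape[:2],np.uint8)
    m[150:300,100:250]=(hsv[150:300,100:250,1]<70)
    m=cv2.morphologyEx(m,cv2.MORPH_OPEN,np.ones((3,3)))
    cs,_=cv2.findContours(m,cv2.RETR_EXTERNAL,cv2.CHAIN_APPROX_NONE)
    P=[]
    for c in cs:
        if 500<cv2.contourArea(c)<760:
            r=cv2.minAreaRect(c)
            if max(r[1])/min(r[1])<1.12: P.append(plane("top",cen(c),6)[0])
    P=np.array(P)
    c0=plane("top",[[177,226]],6)[0]; a0=-0.12
    rot=lambda a:np.array([[np.cos(a),-np.sin(a)],[np.sin(a),np.cos(a)]])
    G=np.round((P-c0)@rot(a0)/90)
    r=least_squares(lambda v:(P-(v[:2]+90*G@rot(v[2]).T)).ravel(),[*c0,a0])
    return r.x[:2],r.x[2],len(P),np.abs(r.fun).max()
def quat(phi):
    """tool down, fingers closing along world angle phi"""
    a=(phi+np.pi/2)/2; return np.array([0,np.cos(a),np.sin(a),0])
def best(pos,phi):
    """of the two equivalent half turns, the one with least joint travel"""
    o=[]; q0=np.array(current_joint_positions())
    for k in (0,1,-1):
        q=quat(phi+k*np.pi); s=kin.solve_ik(pos,q)
        if s is not None: o.append((abs(np.array(s)-q0).max()+.5*abs(s[5]),k,q))
    return min(o,key=lambda t:t[:2])[2]
E
python3 - <<'E'
from h import *
t=vision.read_camera("top"); s=vision.read_camera("side"); H=cv2.cvtColor(t,cv2.COLOR_RGB2HSV); Hs=cv2.cvtColor(s,cv2.COLOR_RGB2HSV)
print("board",board(t))
V=H[...,2].astype(int);S=H[...,1]
print("hsv tower top/side",H[286,410],H[284,398],"table",H[330,330],"pillar",H[206,396],H[206,400],"ring",H[270,317],H[280,325],"wroof",H[271,327],"roof",H[195,318], "board",H[205,170],H[185,145])
def show(n,c,z,what):
    (x,y),r=cv2.minEnclosingCircle(c); print(what,n,"px",cen(c).round(1),"area",cv2.contourArea(c),plane(n,cen(c),z)[0].round(1),"circ",plane(n,[[x,y]],z)[0].round(1),"r",round(r,1))
show("top",blob((S<60)&(V>125),roi=(390,268,425,306)),50,"tower")
show("top",blob((S>150)&((H[...,0]<9)|(H[...,0]>170)),roi=(303,178,342,212)),6,"roof")
show("top",blob((S<75),roi=(308,255,350,288)),12,"well ring")
show("top",blob((S>110)&(V<170),roi=(312,258,342,284)),47,"well roof")
c=blob((S<70)&(V>110),roi=(380,192,412,222)); show("top",c,6,"pillar")
np.save("t.npy",t)
up=lambda a:cv2.resize(a,None,fx=7,fy=7,interpolation=cv2.INTER_NEAREST)[:,:,::-1]
A=np.hstack([up(t[250:295,302:352]),up(t[188:233,376:426])])
B=np.hstack([cv2.resize(x,(350,260),interpolation=cv2.INTER_CUBIC)[:,:,::-1] for x in (s[228:272,195:254],s[268:320,295:365])])
cv2.imwrite("pics/crop2.png",np.vstack([A,B]))
E
```

```text
board (array([533.58502425, 180.06961976]), np.float64(-0.13508051042940922), 7, np.float64(0.23456537393148835))
hsv tower top/side [ 25  22 142] [ 26  17 117] table [ 17 109 148] pillar [ 33  20 112] [ 25  19 144] ring [ 9 29 88] [11 31 90] wroof [ 14 175  96] roof [  9 180 123] board [ 13 178 112] [15 17 91]
tower top px [408.8 286.7] area 341.0 [ 406.7 -333.1] circ [ 406.4 -333.2] r 11.0
roof top px [328.6 194.2] area 1.5 [ 609.6 -162.7] circ [ 609.  -161.5] r 1.8
well ring top px [325.2 263.1] area 19.0 [ 454.2 -155.9] circ [ 452.2 -154.3] r 6.5
well roof top px [326.6 272.2] area 200.0 [ 435.2 -156.8] circ [ 434.5 -157.6] r 10.3
pillar top px [393.3 208.1] area 186.5 [ 580.1 -309.4] circ [ 580.2 -310.9] r 10.8
```

View pics/crop2.png

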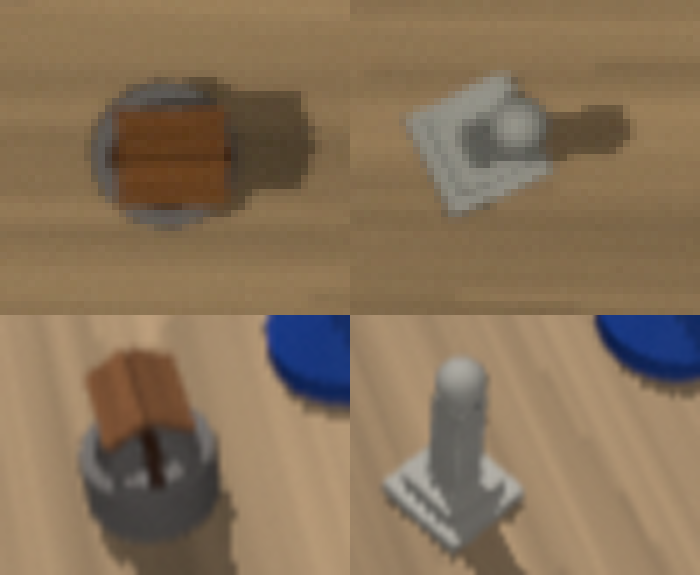

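The crop shows the well: roof centre at top px (326.5,272), ridge along image x, ring left edge at 315. It also shows the pillar: ball at (400,206), foot corners (384,205), (391,219) and (399,198), turned about 26°. Next I'll place the well.

```bash
cat >> h.py <<'E'
Z=320
def pick(xy,phi,ztcp,force=40):
    q=best([*xy,Z],phi); claw.let_go()
    ctrl.move_ptp([*xy,Z],q); ctrl.move_straight([*xy,ztcp],vel=200)
    claw.grasp(force); w=current_width(); f=current_grasp_force()
    ctrl.move_straight([*xy,Z],vel=200)
    print("grip width",round(w*85,1),"force",round(f,1),"after lift",round(current_width()*85,1),"t",round(current_time_s(),1))
def place(xy,phi,ztcp):
    q=best([*xy,Z],phi); ctrl.move_ptp([*xy,Z],q); ctrl.move_straight([*xy,ztcp+25],vel=200)
    f0=current_wrist_force(); ctrl.move_straight([*xy,ztcp],vel=50); f1=current_wrist_force()
    claw.let_go(); ctrl.move_straight([*xy,Z],vel=200)
    print("dF",np.round(np.array(f1)-f0,1),"tcp",np.round(current_position(),1),"t",round(current_time_s(),1))
C=np.array([533.585,180.07]); A=-0.13508
ex=np.array([np.cos(A),np.sin(A)]); ey=np.array([-ex[1],ex[0]])
E
python3 - <<'E'
from h import *
t=np.load("t.npy"); H=cv2.cvtColor(t,cv2.COLOR_RGB2HSV); S=H[...,1];V=H[...,2]
print("tip",ctrl.tip_extent)
ring=plane("top",[[325.5,272.0]],24)[0]; roofc=plane("top",[[326.6,272.2]],47)[0]; print("well",ring,roofc)
c=cv2.convexHull(blob((S<70)&(V>95),roi=(380,192,412,222))); W=plane("top",c.reshape(-1,2),3).astype(np.float32)
print("pillar foot",cv2.minAreaRect(W),"ball",plane("top",[[399.9,205.9]],66)[0])
m=blob((S>140),roi=(303,178,342,212)); print("roof",cen(m),cv2.minEnclosingCircle(m),plane("top",cen(m),6)[0],"fin?")
w=(ring+roofc)/2; print(w)
pick(w,A,178); place(C,A,184.7)
cv2.imwrite("pics/top1.png",vision.read_camera("top")[:,:,::-1])
cv2.imwrite("pics/side1.png",vision.read_camera("side")[:,:,::-1])
E
```

```text
tip 173.4
well [ 434.85162204 -155.91590373] [ 435.10956069 -156.77577437]
pillar foot ((581.0852661132812, -313.19378662109375), (37.18302536010742, 41.46875), 24.639772415161133) ball [ 579.07518948 -311.64431249]
roof [321.42250531 194.92462845] ((321.49261474609375, 194.8660888671875), 12.688215255737305) [ 607.82283491 -146.56973726] fin?
[ 434.98059136 -156.34583905]
grip width 44.4 force 38.0 after lift 44.2 t 4.5
dF [-2.7 -0.6  8.7] tcp [533.2 180.  319.1] t 8.4
```

Run:
```python
import cv2, numpy as np
from h import *
p=np.array([580,-311.]);
q=best([*p,Z],0.43); ctrl.move_ptp([*p,Z],q)
t=vision.read_camera("top"); s=vision.read_camera("side"); np.save("t1.npy",t)
print("board",board(t))
up=lambda a,w,h:cv2.resize(a,(w,h),interpolation=cv2.INTER_CUBIC)[:,:,::-1]
cv2.imwrite("pics/c3.png",np.hstack([up(t[200:250,152:202],400,400),up(s[110:210,170:300],400,400)]))
```

```text
board (array([533.5909338 , 180.15364516]), np.float64(-0.1361232685304672), 4, np.float64(0.1724692409383124))
```

View pics/c3.png

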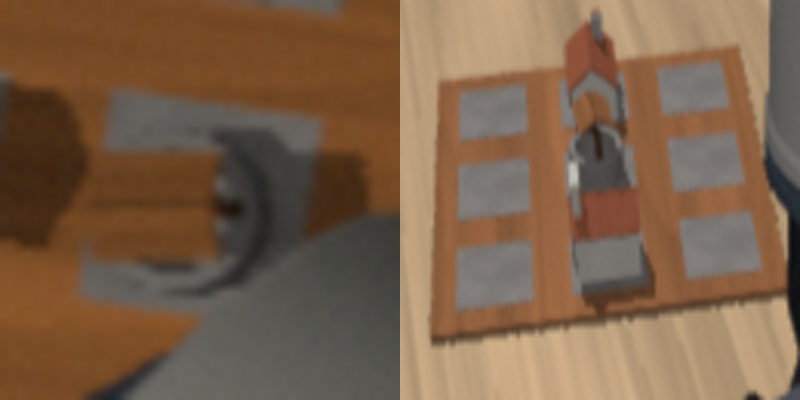

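The well stands upright on the middle square: roof centre about px (171.6,225.6), ring right edge at 185.7. I'll compare that with the expected projection, then do the pillar.

Run:
```python
from h import *
print("expected roof px",proj("top",[*C,53]),"ring top centre",proj("top",[*C,30]),"top square C",proj("top",[*C,6]))
pick(np.array([579.8,-311.9]),np.radians(24.8),205)
tgt=C-90*ex-90*ey; print(tgt); place(tgt,A+np.pi/2,211.7)
q=best([406.6,-333.1,Z],A+np.pi/2); ctrl.move_ptp([406.6,-333.1,Z],q)
t=vision.read_camera("top"); s=vision.read_camera("side"); np.save("t2.npy",t)
up=lambda a,w,h:cv2.resize(a,(w,h),interpolation=cv2.INTER_CUBIC)[:,:,::-1]
cv2.imwrite("pics/c4.png",np.hstack([up(t[195:300,145:250],600,600)[:,:500],up(s[110:210,170:300],300,230).repeat(1,0) if 0 else np.pad(up(s[110:210,170:300],300,230),((0,370),(0,0),(0,0)))]))
```

```text
expected roof px [[171.62069506 224.35076893]] ring top centre [[174.0402614  225.00450158]] top square C [[176.46312909 225.65912621]]
grip width 15.4 force 38.8 after lift 15.3 t 13.0
[432.28458709 103.01011197]
dF [-0.1  0.6 -1.1] tcp [432.  103.  319.4] t 17.2
```

View pics/c4.png

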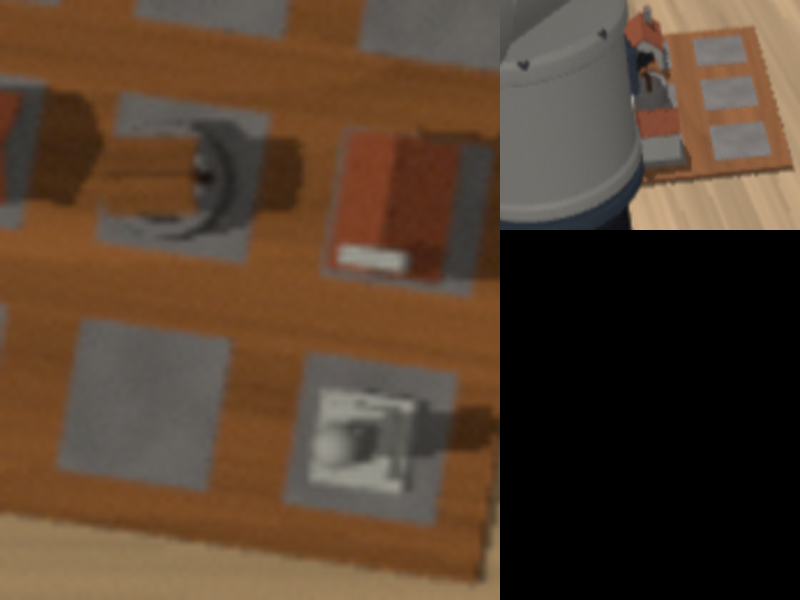

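The pillar stands on the front-right square, foot centre about (208.4,272.1) against a square centre of about (209.9,271.5). Both pieces look 2–3 mm off in the finger closing direction, which would be camera bias. I'll measure this properly.

Run:
```python
from h import *
t=np.load("t2.npy").astype(np.uint8); H=cv2.cvtColor(t,cv2.COLOR_RGB2HSV); S=H[...,1].astype(int);V=H[...,2].astype(int)
print("board",board(t))
B=np.c_[ex,ey]
tg=C-90*ex-90*ey
for th in (108,115,122):
    m=blob((V>th)&(S<60),roi=(194,256,226,288)); hull=cv2.convexHull(m).reshape(-1,2)
    for z in (8,):
        W=(plane("top",hull,z)-tg)@B; print("pillar th",th,"bbox board",W.min(0).round(1),W.max(0).round(1),"mid",((W.min(0)+W.max(0))/2).round(1),"size",np.ptp(W,axis=0).round(1))
m=blob((S<60)&(V>125),roi=(390,268,425,306)); print("tower now",cen(m))
# well roof: wooden blob over grey square can't be split from board left; rows profile through the roof and ring
print("col 170 V",list(enumerate(V[205:245,168],205))[::1])
print("S col 178",list(zip(range(205,245),S[205:245,178],V[205:245,178])))
```

```text
board (array([533.58816912, 180.04683651]), np.float64(-0.13527011450887952), 6, np.float64(0.20628583419789948))
pillar th 108 bbox board [-20.5 -14.2] [17.6 22.2] mid [-1.5  4. ] size [38.1 36.4]
pillar th 115 bbox board [-19.9 -14.2] [16.7 21.1] mid [-1.6  3.5] size [36.6 35.3]
pillar th 122 bbox board [-19.2 -13.8] [16.6 20.8] mid [-1.3  3.5] size [35.7 34.6]
tower now [408.25555556 278.45925926]
col 170 V [(205, np.int64(112)), (206, np.int64(113)), (207, np.int64(116)), (208, np.int64(116)), (209, np.int64(117)), (210, np.int64(118)), (211, np.int64(106)), (212, np.int64(97)), (213, np.int64(96)), (214, np.int64(97)), (215, np.int64(96)), (216, np.int64(97)), (217, np.int64(89)), (218, np.int64(99)), (219, np.int64(103)), (220, np.int64(105)), (221, np.int64(99)), (222, np.int64(96)), (223, np.int64(99)), (224, np.int64(97)), (225, np.int64(91)), (226, np.int64(107)), (227, np.int64(113)), (228, np.int64(111)), (229, np.int64(101)), (230, np.int64(102)), (231, np.int64(105)), (232, np.int64(103)), (233, np.int64(101)), (234, np.int64(95)), (235, np.int64(87)), (236, np.int64(93
[... 935 characters left out ...]
np.int64(70)), (226, np.int64(194), np.int64(83)), (227, np.int64(151), np.int64(91)), (228, np.int64(146), np.int64(91)), (229, np.int64(162), np.int64(93)), (230, np.int64(171), np.int64(94)), (231, np.int64(158), np.int64(103)), (232, np.int64(100), np.int64(102)), (233, np.int64(33), np.int64(99)), (234, np.int64(22), np.int64(92)), (235, np.int64(20), np.int64(63)), (236, np.int64(19), np.int64(68)), (237, np.int64(16), np.int64(94)), (238, np.int64(26), np.int64(100)), (239, np.int64(72), np.int64(110)), (240, np.int64(151), np.int64(128)), (241, np.int64(178), np.int64(123)), (242, np.int64(175), np.int64(121)), (243, np.int64(177), np.int64(121)), (244, np.int64(181), np.int64(120))]
```

Local offsets from the squares, in the board frame: well about (-2.4,+1) mm, pillar about (-1.5,+3.7) mm. I'll nudge both back by regrasping them.

```bash
cat >> h.py <<'E'
def shift(xy,phi,ztcp,d,Zup=320):
    """regrasp at xy and carry by d (board frame) just above the board"""
    q=best([*xy,Zup],phi); n=np.array(xy)+d[0]*ex+d[1]*ey
    claw.let_go(); ctrl.move_ptp([*xy,Zup],q); ctrl.move_straight([*xy,ztcp],vel=200); claw.grasp(40)
    ctrl.move_straight([*xy,ztcp+4],vel=60); ctrl.move_straight([*n,ztcp+4],vel=40); ctrl.move_straight([*n,ztcp],vel=40)
    claw.let_go(); ctrl.move_straight([*n,Zup],vel=200); print("t",round(current_time_s(),1))
E
python3 - <<'E'
from h import *
tg=C-90*ex-90*ey
shift(C,A,184.7,(2.4,-1)); shift(tg,A+np.pi/2,211.7,(1.5,-3.7))
tw=np.array([406.6,-333.1])
pick(tw,A+np.pi/2,188)
place(C+90*ex+90*ey-3.7*ey,A+np.pi/2,194.7)
q=best([570,-200,Z],A+np.pi/2); ctrl.move_ptp([570,-200,Z],q)
t=vision.read_camera("top"); s=vision.read_camera("side"); np.save("t3.npy",t)
up=lambda a,w,h:cv2.resize(a,(w,h),interpolation=cv2.INTER_CUBIC)[:,:,::-1]
cv2.imwrite("pics/c5.png",np.hstack([up(t[155:295,110:250],560,560),np.pad(up(s[110:210,170:300],240,185),((0,375),(0,0),(0,0)))]))
H=cv2.cvtColor(t,cv2.COLOR_RGB2HSV); S=H[...,1].astype(int);V=H[...,2].astype(int); B=np.c_[ex,ey]
print("board",board(t))
m=blob((V>115)&(S<60),roi=(194,256,226,288)); W=(plane("top",cv2.convexHull(m).reshape(-1,2),8)-tg)@B; print("pillar",(W.min(0)+W.max(0))/2,np.ptp(W,axis=0))
for th in (115,122): m=blob((V>th)&(S<60),roi=(120,158,165,205)); print("tower",cv2.contourArea(m),(plane("top",cen(m),56)-C-90*ex-90*ey)@B, "circ",(plane("top",cv2.minEnclosingCircle(m)[0],56)-C-90*ex-90*ey)@B,cv2.minEnclosingCircle(m))
m=blob((S>140),roi=(303,178,342,212)); print("roof",cen(m))
print([(i,V[i,178],S[i,178]) for i in range(208,242)])
print([(i,V[229,i],S[229,i]) for i in range(160,196)])
E
```

```text
t 24.4
t 29.4
grip width 46.3 force 39.3 after lift 45.7 t 33.3
dF [-3.8 -0.7  6.5] tcp [634.  253.3 318.9] t 38.1
board (array([533.6898287 , 180.36117229]), np.float64(-0.13317113774931458), 6, np.float64(1.327297085971054))
pillar [-0.67393598  0.69280271] [37.3713351  37.13304881]
tower 330.5 [[-0.91333578 -3.22943012]] circ [[-0.87574936 -3.24062902]] ((139.0, 178.0), 10.816754341125488)
tower 326.0 [[-0.89858085 -3.15635169]] circ [[-0.87574936 -3.24062902]] ((139.0, 178.0), 10.816754341125488)
roof [311.42176871 191.27210884]
[(208, np.int64(124), np.int64(177)), (209, np.int64(125), np.int64(173)), (210, np.int64(123), np.int64(178)), (211, np.int64(117), np.int64(170)), (212, np.int64(115), np.int64(133)), (213, np.int64(102), np.int64(43)), (214, np.int64(96), np.int64(19)), (215, np.int64(89), np.int64(20)), (216, np.int64(97), np.int64(24)), (217, np.int64(92), np.int64(97)), (218, np.int64(105), np.int64(163)), (219, np.int64(107), np.int64(176)), (220, np.int64(102), np.int64(183)), (221, np.int64(102), np.int64(175)), (222, np.int64(105), np.int64(170)), (223, np.int64
[... 1279 characters left out ...]
64(110), np.int64(172)), (177, np.int64(112), np.int64(173)), (178, np.int64(110), np.int64(176)), (179, np.int64(93), np.int64(162)), (180, np.int64(71), np.int64(75)), (181, np.int64(65), np.int64(20)), (182, np.int64(62), np.int64(21)), (183, np.int64(53), np.int64(24)), (184, np.int64(44), np.int64(17)), (185, np.int64(42), np.int64(18)), (186, np.int64(57), np.int64(22)), (187, np.int64(63), np.int64(24)), (188, np.int64(60), np.int64(21)), (189, np.int64(61), np.int64(54)), (190, np.int64(67), np.int64(126)), (191, np.int64(68), np.int64(165)), (192, np.int64(69), np.int64(188)), (193, np.int64(72), np.int64(181)), (194, np.int64(70), np.int64(175)), (195, np.int64(69), np.int64(181))]
```

View pics/c5.png

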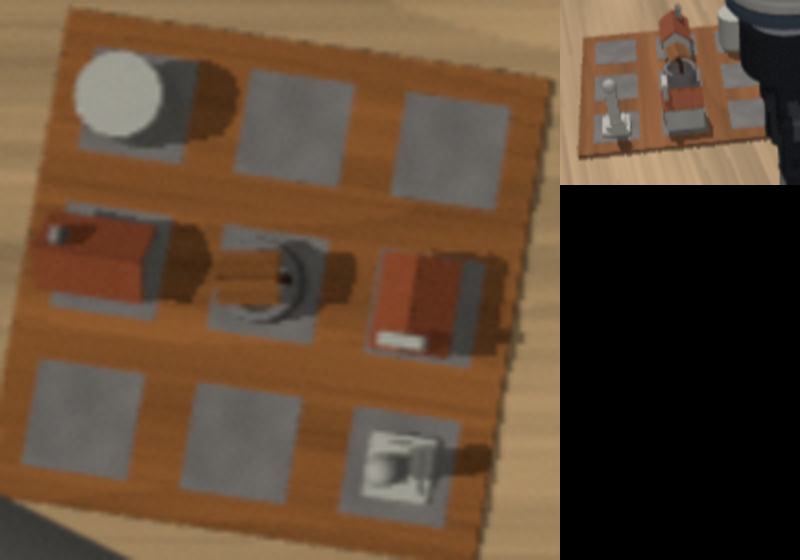

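After the nudge the well and pillar are within about 1 mm. The tower top is at px (139,178), about 3.2 mm off to board -y. I'll park the arm and check with both cameras before the roof goes on.

Run:
```python
from h import *
ctrl.move_joints([-1.365,0.494,1.345,0,1.302,-0.096])
t=vision.read_camera("top"); s=vision.read_camera("side"); np.save("t4.npy",t); np.save("s4.npy",s)
H=cv2.cvtColor(t,cv2.COLOR_RGB2HSV); S=H[...,1].astype(int);V=H[...,2].astype(int); B=np.c_[ex,ey]; tg=C+90*ex+90*ey
m=blob((V>118)&(S<60),roi=(120,158,165,205)); print("t",current_time_s(),"tower top view",cen(m),(plane("top",cen(m),56)-tg)@B)
m=blob((S>140),roi=(303,178,342,212)); print("roof",cen(m),plane("top",cen(m),6))
# side view: local square reference: project grid, compare with seen squares
Hs=cv2.cvtColor(s,cv2.COLOR_RGB2HSV); Ss=Hs[...,1]
M=np.zeros(Ss.shape,np.uint8); M[118:195,178:298]=Ss[118:195,178:298]<70
cs,_=cv2.findContours(cv2.morphologyEx(M,cv2.MORPH_OPEN,np.ones((3,3))),cv2.RETR_EXTERNAL,cv2.CHAIN_APPROX_NONE)
for c in cs:
    if cv2.contourArea(c)>60: p=cen(c); print("side sq",p.round(1),cv2.contourArea(c),((plane("side",p,6)-C)@B).round(1))
print("tower proj base/top",proj("side",[*tg,6]),proj("side",[*tg,56]))
up=lambda a,w,h:cv2.resize(a,(w,h),interpolation=cv2.INTER_CUBIC)[:,:,::-1]
cv2.imwrite("pics/c6.png",np.hstack([up(t[155:205,112:172],400,333),up(s[95:145,240:300],400,333)]))
```

```text
t 42.0083 tower top view [138.85514019 177.97352025] [[-0.86504278 -2.917851  ]]
roof [321.30720339 194.93008475] [[ 607.80688546 -146.30840368]]
side sq [237.3 175.6] 271.0 [[  0.5 -95.1]]
side sq [273.4 170.9] 319.0 [[ 90.5 -90.9]]
side sq [200.  168.5] 648.5 [[-90.1 -51. ]]
side sq [268.6 150.1] 259.0 [[90.1 -0.8]]
side sq [234.3 150.4] 239.5 [[ 0.4 13.1]]
side sq [199.5 137.9] 224.5 [[-90.4  88.7]]
side sq [231.9 134.3] 94.5 [[-1.1 91.6]]
side sq [264.1 127.9] 350.5 [[ 91.4 108.7]]
tower proj base/top [[264.45360275 131.53503492]] [[263.77470493 115.76137996]]
```

View pics/c6.png

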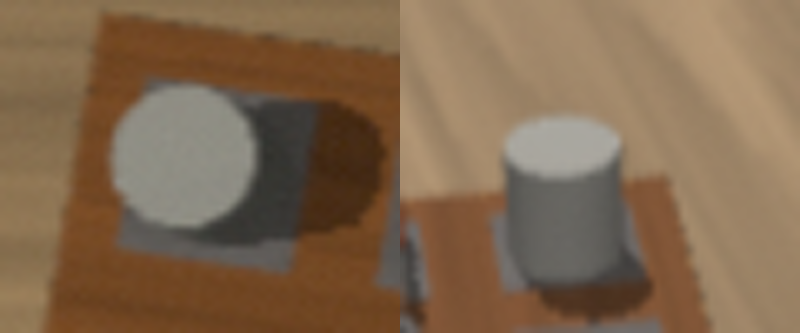

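Both views confirm the tower stands about 3 mm too far to -y. I'll shift it by (+0.9,+3), recheck, then fit the roof by its finial.

Run:
```python
from h import *
B=np.c_[ex,ey]; tg=C+90*ex+90*ey
shift(tg-3.7*ey,A+np.pi/2,194.7,(0.9,3.0))
r=np.array([607.8,-146.4]); q=best([*r,Z],A+np.pi/2); ctrl.move_ptp([*r,Z],q)
t=vision.read_camera("top"); H=cv2.cvtColor(t,cv2.COLOR_RGB2HSV); S=H[...,1].astype(int);V=H[...,2].astype(int)
m=blob((V>118)&(S<60),roi=(120,158,165,205)); o=((plane("top",cen(m),56)-tg)@B)[0]; print("tower",o,cv2.contourArea(m))
if abs(o).max()<1.6:
    pick(r,A+np.pi/2,206)
    place(tg+0.9*ex-0.7*ey,A+np.pi/2,262.7)
    ctrl.move_joints([-1.365,0.494,1.345,0,1.302,-0.096])
    t=vision.read_camera("top"); s=vision.read_camera("side"); H=cv2.cvtColor(t,cv2.COLOR_RGB2HSV); S=H[...,1].astype(int);V=H[...,2].astype(int)
    np.save("t5.npy",t); print("t",current_time_s())
    up=lambda a,w,h:cv2.resize(a,(w,h),interpolation=cv2.INTER_CUBIC)[:,:,::-1]
    cv2.imwrite("pics/c7.png",np.hstack([up(t[150:300,105:255],500,500),np.vstack([up(s[85:145,240:300],300,300),up(s[90:200,170:300],300,200)])]))
```

```text
t 48.8
tower [-0.07905522 -0.0433661 ] 336.5
grip width 13.2 force 39.1 after lift 13.4 t 52.9
dF [ 0.6 -0.7 -0.1] tcp [635.7 256.3 320.9] t 56.5
t 59.9667
```

```bash
ls pics
```

```text
c3.png
c4.png
c5.png
c6.png
c7.png
crop1.png
crop2.png
side0.png
side1.png
top0.png
top1.png
```

View pics/c7.png

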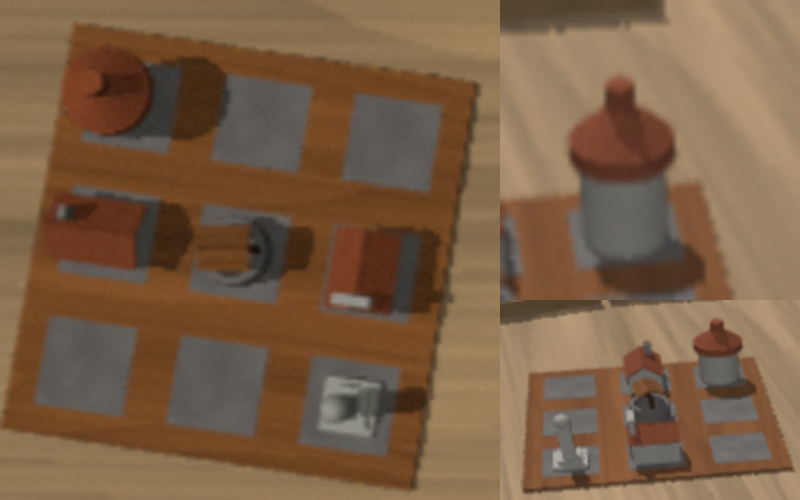

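Run:
```python
from h import *
t=np.load("t5.npy"); H=cv2.cvtColor(t,cv2.COLOR_RGB2HSV); h=H[...,0];S=H[...,1].astype(int);V=H[...,2].astype(int); B=np.c_[ex,ey]; tg=C+90*ex+90*ey
print("hsv roof",H[178,138],"table",H[168,125],"board",H[200,140],"roof2",H[172,130])
print("expected rim centre px",proj("top",[*tg,62]),"finial",proj("top",[*tg,100]))
for hh in (9,10,11):
  m=blob(cv2.morphologyEx(((h<=hh)&(S>150)).astype(np.uint8),cv2.MORPH_OPEN,np.ones((3,3))),roi=(112,150,168,200)); (x,y),r=cv2.minEnclosingCircle(m)
  print(hh,"area",cv2.contourArea(m),"r",r,((plane("top",cen(m),62)-tg)@B).round(2),((plane("top",(x,y),62)-tg)@B).round(2))
tp=C-90*ex-90*ey
m=blob((V>115)&(S<60),roi=(194,256,226,288)); W=(plane("top",cv2.convexHull(m).reshape(-1,2),8.5)-tp)@B; print("pillar",(W.min(0)+W.max(0))/2,np.ptp(W,axis=0))
```

```text
hsv roof [ 10 184  72] table [ 14 144 103] board [ 14 179 111] roof2 [ 10 180 123]
expected rim centre px [[136.7810723  176.96308671]] finial [[131.33466033 174.15566732]]
9 area 29.5 r 5.700977325439453 [[17.3  4. ]] [[16.03  3.47]]
10 area 474.0 r 13.350106239318848 [[-0.12  1.29]] [[-0.11  0.19]]
11 area 522.5 r 13.634251594543457 [[0.65 0.4 ]] [[-0.11  0.16]]
pillar [-0.31688555  0.36154754] [36.02890139 35.44070683]
```

The last picture shows everything upright: tower with its roof at (137,177), well at (176,226), pillar at (209,271), each within about 1 mm of its square. The gripper is open and parked clear.

```bash
python3 -c "
from workcell import *
print(current_width(),current_time_s()); print(job.hand_in())"
```

```text
1.0010725847654756 59.9667
the job is handed in; nothing more can be done
None
```

I placed the well, the pillar and the tower with its red roof upright on their squares, each within about 1 mm of centre by camera, and handed the job in at 60 s; no verdict came back.

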